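# Feel whether two clay pieces are dry

### The arm

A 6-joint arm with a two-finger parallel gripper is mounted at the origin on the work surface. World frame = base frame: x ahead of the robot, y to its left, z up, the work surface at z = 0. Lengths are in m, angles in rad, forces in N, time in s.
With the tool pointing down it reaches from about 0.275 to 1 m from the base axis. Payload 8.4 kg.
Tool frame: the origin (TCP) lies between the finger pads; the fingertips stand 25 mm ahead of it and the grasp point (between the pads) lies 6 mm ahead of it; z points along the fingers, y is the line along which they close (so a half turn about z gives the same grasp; the last joint's range is limited). The gripper opens to 85 mm and grips with 20 to 120 N. Pads are 22 mm wide; open, the fingers measure 114 mm over their backs; the gripper's body (76 mm by 85 mm) begins 54 mm behind the grasp point. The pads swing forward as they close: fully open they stand 13 mm farther back than shut.
Start: joints at [1.119, 0.353, 1.633, -0, 1.155, -0.002], TCP at [0.272, 0.563, 0.256] pointing down, gripper open.
Joint ranges: [-2.63, 2.63], [-0.92, 2.1], [0.06, 2.66], [-1.3, 4.44], [0, 2.69], [-3.02, 3.02]. Speed limits (rad/s): [2.22, 2.22, 2.79, 3.14, 3.14, 3.14].

### API

Orientations are given as a unit quaternion [x, y, z, w].
In Python, from cell import robot gives the robot as it stands.
- The arm moves only by the tool send_rows, never from a script. Its argument "targets" is a list of rows, each an object with "delta_pos": the shift along the tool's x, y, z in cm, a list of three; "delta_rot": the turn, a rotation vector about the tool's x, y, z in degrees, a list of three; "gripper": the opening, from -1 (shut) to 1 (fully open). A call has 1 to 5 rows; each row is the pose to reach, as a shift and turn from the pose commanded when the call began, along the tool's axes at that moment; what a row does not reach only later rows make up. A row lasts 1/8 s, in which the tool goes at most 62.5 mm and 10.7 degrees, less where a joint would pass 70% of its speed; a pose out of reach is approached as far as the arm can. A call with a gripper value outside its range is refused whole. The fingers move at their own pace and stop on an object; "force" is the grip in N (left out, the last holds). Time passes only in rows, so rows that repeat a pose let the fingers close. It gives the time, the measured TCP pose, the force, the opening and the grip force at its end, in the units of the state.
- robot.get_obs(): the state, without advancing time (a new reading comes with each control period).
- robot.snapshot(name): name is "scene" or "top"; returns a dict with "color" (480x640x3 uint8, blue, green, red), "depth" (480x640 float32, m along the optical axis (not along the pixel's ray), 0 where there is no reading), "vfov" (degrees; the focal length in pixels is half the picture's height over the tangent of half this angle, whatever the lens; pixels are square), "cx", "cy" (the principal point, pixels), "R" (3x3) and "t" (3): a world point X has camera coordinates R X + t. Camera axes: x right, y down, z forward; pixel columns grow to the right and rows downward; lengths in m; the calibration is good to about 2 mm. A picture is of the moment at which its call begins.
- robot.close_job(): hands the job in; it is judged then, once.
The state is a dict: "clock": time; "joints": joint angles; "dq": joint speeds; "tau": joint torques, N m; "eef_pos": TCP position; "ee_rot": TCP orientation; "contact_force": force on the tool from outside, world axes, zero at the start; "moment": the same for the moment, N m; "gripper_width": opening from 0.0 (shut) to 1.0 (fully open); "finger_force": force on a finger pad.
Only numpy, scipy, OpenCV 4.12 (cv2) and the standard library are available. Lean on these libraries where they do the work, as an engineer would, in place of code of your own. Each camera call takes 0.05 s, during which the arm holds its last target. There are 200 camera calls.

### The job

Check two of the clay pieces on the drying board for dryness: with the fingers shut, lightly touch the middle of the top of the round reddish piece and rest there for about a second, then lift off and do the same on the grey brick. Set the fingertips down slowly and press only gently, do not shift or lift the pieces, and do not touch the clay owl, the wooden modelling stick, the bowl or the spray bottle. Finish with the hand withdrawn well clear above.

Things in the scene. Friction and masses are not known exactly. Their poses are not given: they have to be found in the camera images.
- board: fixed plywood drying board, 270 x 330 x 10 mm, lying on the table; origin at the centre of its underside, z up, so its top is 10 mm above the origin. The three clay pieces and the stick lie on it. The three clay pieces swap places from run to run; their centres stand at least 105 mm apart.
- round_piece: the round piece: a loose, rigid, reddish-brown dry clay bun on the board, about 0.3 kg, 72 mm across at its widest, 45 mm high, flat top about 46 mm across; origin at the centre of its underside, z up. Hard and stiff: come down on it at about 10 mm/s, stop at the first few newtons and rest on it with well under 25 N; landing on it faster than about 40 mm/s would mark it.
- round_top (a point): middle of the flat top of the round piece, its axis at the top face (55 mm above the table), z up.
- brick: the grey brick: a loose, rigid, light grey dry clay block with rounded edges on the board, about 0.3 kg, 80 x 54 mm and 40 mm high; origin at the centre of its underside, x along the 80 mm side, z up. Hard and stiff: come down on it at about 10 mm/s, stop at the first few newtons and rest on it with well under 25 N; landing on it faster than about 40 mm/s would mark it.
- brick_top (a point): middle of the flat top of the grey brick, at the centre of the top face (50 mm above the table); x along the 80 mm side, y along the 54 mm side, z up.
- owl: loose dark brown standing clay owl, a round body with a narrower round head, its two pale eyes on the side toward the robot, 54 mm across, 88 mm high with its ears, standing on the board; origin at the centre of its foot, z up. Not to be touched.
- stick: loose flat dark wooden modelling stick lying near the edge of the board that is farther from the robot, about 127 mm long (from 50 mm on its -y side to 77 mm on its +y side), up to 18 mm wide, 8 mm thick; origin under it, y along its length. Not to be touched.
- bowl: loose pale pink bowl on the table on the robot's left of the board, 130 mm across, 50 mm high; origin at the centre of its underside. Not to be touched.
- bottle: loose amber spray bottle with a black spray head, on the table on the robot's right of the board, 72 mm across, 191 mm high; the head overhangs up to 55 mm from the axis; origin at the centre of its underside. Not to be touched.
Not all that is in view belongs to the job. Leave any blue look-alike of the round_piece alone. What is shaped like the brick but yellow is not meant.

How it is judged:
On the way, in this order (a step that is already met when the one before it is completed fails the run):
1. the fingertips rest lightly on the middle of the top of the round piece (contact force between round_piece and the fingers between 0.3 and 25 N and horizontal distance between the grasp point and round_top below 0.025 m and z of the grasp point in the frame of round_top above 0.003 m), for 0.3 s.
2. then the fingertips rest lightly on the middle of the top of the brick (contact force between brick and the fingers between 0.3 and 25 N and horizontal distance between the grasp point and brick_top below 0.025 m and z of the grasp point in the frame of brick_top above 0.003 m), for 0.3 s.
At the end, for the whole second after the job is handed in: Both touched pieces still stand flat within 8 mm of where they were; the owl, stick, bowl and bottle are within 6 mm of where they were and at rest; the hand is withdrawn, with the grasp point more than 120 mm above the table (distance of each of round_top, brick_top from where it was at the start of the episode below 0.008 m and angle between each of round_top, brick_top's own z axis and vertical below 0.1 rad and distance of each of owl, stick, bowl, bottle from where it was at the start of the episode below 0.006 m and linear speed of each of owl, stick, bowl, bottle below 0.02 m/s and height (world z) of the grasp point above 0.12 m).
It fails at once if a clay piece is struck or pressed hard (peak over 120 N) (contact force between any of round_piece, brick and the fingers above 120 N).
It fails at once if a clay piece is shifted, tipped or lifted (over 8 mm) (distance of any of round_top, brick_top from where it was at the start of the episode above 0.008 m).
It fails at once if the owl, stick, bowl or bottle is touched or shifted (contact force between any of owl, stick, bowl, bottle and the fingers above 0.3 N or contact force between any of owl, stick, bowl, bottle and the arm above 0.3 N or distance of any of owl, stick, bowl, bottle from where it was at the start of the episode above 0.006 m).
It also fails if it takes over 48 s, if anything falls off the work surface, if the arm or the gripper's body presses on something with over 40 N, if the wrist force passes 120 N, or if a joint passes its speed limit or range.

## Working session

There is one attempt and no reset: what is moved stays moved. The work goes in short steps, Python scripts to look and compute and a tool call to move; the robot and the scene stay as the last step left them, time stands still between calls to the robot, and variables do not carry over. Pictures are saved under pics/ and viewed, at most 10 in all, crops included, and the job is handed in when it is done.

Besides the shell and the picture viewer there is one more tool, called after ">>>" as name([rows], argument=value, ...), one row to a line, values as JSON. send_rows: Moves the arm, as the interface text tells. Its arguments: {"type":"object","properties":{"targets":{"type":"array"},"force":{"type":"number"}},"required":["targets"]}

```bash
mkdir -p pics; python3 - <<'E'
from cell import robot
import cv2,numpy as np,pickle
d={n:robot.snapshot(n) for n in("scene","top")}
pickle.dump(d,open("s.pkl","wb"))
for n in d:
    cv2.imwrite(f"pics/{n}0.png",d[n]["color"]); print(n,d[n]["vfov"],d[n]["cx"],d[n]["cy"],d[n]["R"],d[n]["t"])
o=robot.get_obs(); print(o)
E
```

```text
scene 57.7029336727246 326.8281360400585 241.1753585926065 [[-0.42491678  0.90507681  0.01678418]
 [ 0.67842216  0.33067269 -0.65604798]
 [-0.59932388 -0.26737903 -0.75453253]] [ 0.20704383 -0.28553764  1.29880808]
top 46.591821948434244 315.08200617040995 239.5592071772916 [[-0.01251893 -0.99974782  0.01864328]
 [-0.99724202  0.01111915 -0.07338062]
 [ 0.07315482 -0.01951051 -0.99712974]] [-0.00410598  0.49543964  1.42446194]
{'clock': 0.1, 'joints': array([ 1.11857057e+00,  3.53589152e-01,  1.63403698e+00,  3.03969332e-06,
        1.15517354e+00, -2.39934876e-03]), 'dq': array([ 6.29611851e-04, -4.01466292e-03, -6.63697596e-04,  4.02602014e-05,
        1.55544503e-04, -3.21126878e-05]), 'tau': array([ 7.09300002e-04, -6.06358266e+01, -3.42818928e+01, -8.16084344e-05,
        4.01317011e-03,  5.83473434e-05]), 'eef_pos': array([0.27159062, 0.56248964, 0.25564006]), 'ee_rot': array([ 2.23022309e-01,  9.74813154e-01, -5.87670404e-04, -1.37361037e-04]), 'contact_force': array([ 0.33939704, -0.25380663,  0.23459091]), 'moment': array([ 0.00420225, -0.01499652, -0.04676553]), 'finger_force': 0.0, 'gripper_width': 0.9988998353804261}
```

View pics/top0.png

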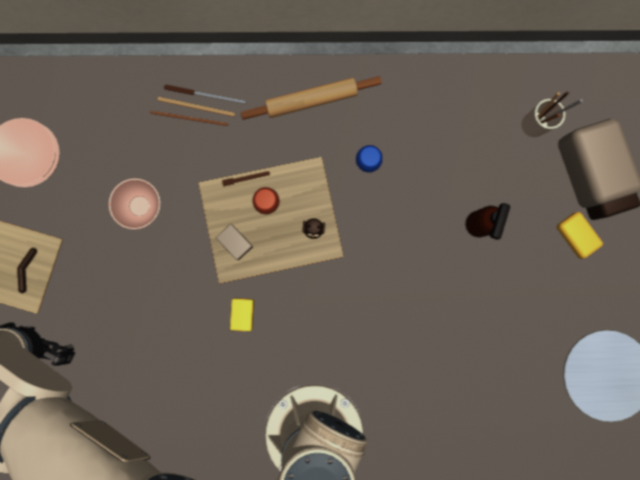

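View pics/scene0.png

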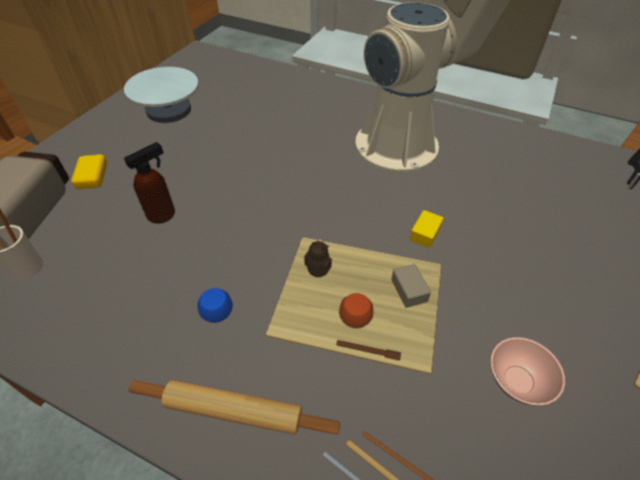

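The top view shows the round piece at about (265,200), the brick at (234,242), the owl at (313,228) and the stick at (245,178). In the scene view the round piece is at (356,310) and the brick at (411,285). The blue bun and the yellow bricks are not meant. Next I measure both pieces from both views.

```bash
cat > loc.py <<'E'
import numpy as np,cv2
def ray(s,uv,z):
    f=240/np.tan(np.radians(s["vfov"]/2)); R,t=s["R"],s["t"]
    d=R.T@np.array([(uv[0]-s["cx"])/f,(uv[1]-s["cy"])/f,1]); c=-R.T@t
    return c+d*(z-c[2])/d[2]
def cloud(s):
    f=240/np.tan(np.radians(s["vfov"]/2)); v,u=np.mgrid[:480,:640]; z=s["depth"]
    P=np.stack([(u-s["cx"])/f*z,(v-s["cy"])/f*z,z],-1)
    return (P-s["t"])@s["R"]
E
python3 - <<'E'
import pickle,cv2,numpy as np
from loc import *
d=pickle.load(open("s.pkl","rb"))
win={"scene":{"round":(356,310,25),"brick":(411,285,28),"owl":(318,258,25)},"top":{"round":(265,200,20),"brick":(234,242,24),"owl":(313,228,20)}}
H={"round":.055,"brick":.05,"owl":.09}
for n,s in d.items():
    C=cloud(s)
    for k,(u,v,r) in win[n].items():
        sl=np.s_[v-r:v+r,u-r:u+r]; P=C[sl]; ok=s["depth"][sl]>0
        m=ok&(P[...,2]>H[k]-.010)&(P[...,2]<H[k]+.012)
        Q=P[m]; vv,uu=np.nonzero(m)
        box=cv2.minAreaRect((Q[:,:2]*1000).astype(np.float32))
        print(n,k,m.sum(),"mean",Q.mean(0).round(4),"box mm",box)
        print("   ray of pixel centroid",ray(s,(uu.mean()+u-r,vv.mean()+v-r),H[k]).round(4))
E
```

```text
scene round 624 mean [0.6038 0.1182 0.0524] box mm ((601.5889892578125, 116.61463928222656), (60.62843322753906, 58.34047317504883), 72.13188934326172)
   ray of pixel centroid [0.6056 0.1187 0.055 ]
scene brick 857 mean [0.4971 0.1982 0.0481] box mm ((492.8730163574219, 197.23358154296875), (81.88615417480469, 55.0930061340332), 42.089603424072266)
   ray of pixel centroid [0.4988 0.1986 0.05  ]
scene owl 234 mean [ 0.528  -0.0036  0.0866] box mm ((524.3255615234375, -3.0951976776123047), (36.434139251708984, 43.835540771484375), 72.79594421386719)
   ray of pixel centroid [ 0.5306 -0.0023  0.09  ]
top round 439 mean [0.5968 0.1155 0.0525] box mm ((598.3276977539062, 116.27853393554688), (59.947120666503906, 61.620765686035156), 55.23396301269531)
   ray of pixel centroid [0.5964 0.1153 0.055 ]
top brick 674 mean [0.4908 0.196  0.0484] box mm ((490.9063720703125, 196.2063446044922), (80.43789672851562, 53.91588592529297), 42.591270446777344)
   ray of pixel centroid [0.4907 0.1958 0.05  ]
top owl 205 mean [ 0.5225 -0.0059  0.0868] box mm ((521.3699951171875, -5.766948699951172), (39.787818908691406, 40.878868103027344), 76.77957916259766)
   ray of pixel centroid [ 0.5222 -0.0059  0.09  ]
```

>>> send_rows([
  {"delta_pos":[-4,-2,0],"delta_rot":[0,0,0],"gripper":-1},
  {"delta_pos":[-9,-4.5,0],"delta_rot":[0,0,0],"gripper":-1},
  {"delta_pos":[-14,-7.5,0],"delta_rot":[0,0,0],"gripper":-1},
  {"delta_pos":[-19,-10,0],"delta_rot":[0,0,0],"gripper":-1},
  {"delta_pos":[-24,-12.7,0],"delta_rot":[0,0,0],"gripper":-1},
])

```text
clock: 0.72
eef_pos: [0.4334, 0.3425, 0.2561]
ee_rot: [0.223, 0.975, -0.0, -0.0]
contact_force: [0.5, 0.4, -1.0]
gripper_width: -0.002
finger_force: 0.0
```

>>> send_rows([
  {"delta_pos":[-5,-2.6,0],"delta_rot":[0,0,0],"gripper":-1},
  {"delta_pos":[-10,-5.2,0],"delta_rot":[0,0,0],"gripper":-1},
  {"delta_pos":[-15,-8,0],"delta_rot":[0,0,0],"gripper":-1},
  {"delta_pos":[-20,-10.5,0],"delta_rot":[0,0,0],"gripper":-1},
  {"delta_pos":[-25,-13.2,0],"delta_rot":[0,0,0],"gripper":-1},
])

```text
clock: 1.35
eef_pos: [0.6012, 0.1149, 0.256]
ee_rot: [0.223, 0.975, -0.0, -0.0]
contact_force: [0.3, 0.4, -0.5]
gripper_width: -0.003
finger_force: 0.0
```

>>> send_rows([
  {"delta_pos":[0,0,0],"delta_rot":[0,0,0],"gripper":-1},
  {"delta_pos":[0,0,0],"delta_rot":[0,0,0],"gripper":-1},
  {"delta_pos":[0,0,0],"delta_rot":[0,0,0],"gripper":-1},
])

```text
clock: 1.72
eef_pos: [0.5996, 0.1176, 0.2561]
ee_rot: [0.222, 0.975, -0.0, -0.0]
contact_force: [-0.1, -0.0, 0.2]
gripper_width: -0.002
finger_force: 0.0
```

>>> send_rows([
  {"delta_pos":[0,0,4],"delta_rot":[0,0,0],"gripper":-1},
  {"delta_pos":[0,0,8],"delta_rot":[0,0,0],"gripper":-1},
  {"delta_pos":[0,0,12],"delta_rot":[0,0,0],"gripper":-1},
  {"delta_pos":[0,0,14.5],"delta_rot":[0,0,0],"gripper":-1},
  {"delta_pos":[0,0,15.6],"delta_rot":[0,0,0],"gripper":-1},
])

```text
clock: 2.35
eef_pos: [0.5991, 0.1175, 0.099]
ee_rot: [0.222, 0.975, -0.0, -0.001]
contact_force: [1.2, 0.2, -0.5]
gripper_width: 0.004
finger_force: 0.0
```

>>> send_rows([
  {"delta_pos":[0,0,0.2],"delta_rot":[0,0,0],"gripper":-1},
  {"delta_pos":[0,0,0.4],"delta_rot":[0,0,0],"gripper":-1},
  {"delta_pos":[0,0,0.4],"delta_rot":[0,0,0],"gripper":-1},
])

```text
clock: 2.72
eef_pos: [0.6009, 0.1167, 0.0972]
ee_rot: [0.223, 0.975, 0.0, 0.001]
contact_force: [-0.4, -0.0, -0.2]
gripper_width: -0.0
finger_force: 0.0
```

```bash
python3 - <<'E'
from cell import robot
import cv2
s=robot.snapshot("scene"); cv2.imwrite("pics/c1.png",cv2.resize(s["color"][180:400,240:500],None,fx=2.3,fy=2.3))
print(robot.get_obs()["eef_pos"],robot.get_obs()["contact_force"])
E
```

```text
[0.60086263 0.11664505 0.09713126] [-0.40506526 -0.15891404 -0.2184697 ]
```

View pics/c1.png

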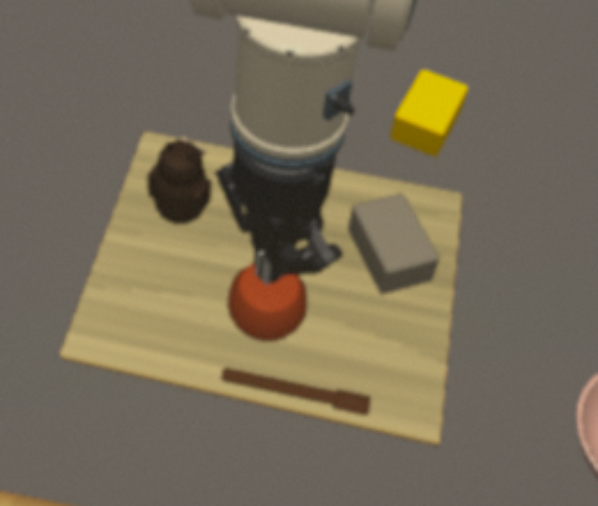

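The closed fingertips (crop about (268,277)) hang roughly 17 mm above the middle of the round piece. The owl and brick are clear of the hand.

>>> send_rows([
  {"delta_pos":[0,0,0.2],"delta_rot":[0,0,0],"gripper":-1},
  {"delta_pos":[0,0,0.4],"delta_rot":[0,0,0],"gripper":-1},
  {"delta_pos":[0,0,0.6],"delta_rot":[0,0,0],"gripper":-1},
  {"delta_pos":[0,0,0.8],"delta_rot":[0,0,0],"gripper":-1},
  {"delta_pos":[0,0,0.9],"delta_rot":[0,0,0],"gripper":-1},
])

```text
clock: 3.4
eef_pos: [0.6003, 0.1165, 0.0871]
ee_rot: [0.223, 0.975, -0.0, -0.0]
contact_force: [-0.2, 0.5, -0.3]
gripper_width: 0.002
finger_force: 0.0
```

>>> send_rows([
  {"delta_pos":[0,0,0.1],"delta_rot":[0,0,0],"gripper":-1},
  {"delta_pos":[0,0,0.2],"delta_rot":[0,0,0],"gripper":-1},
  {"delta_pos":[0,0,0.3],"delta_rot":[0,0,0],"gripper":-1},
])

```text
clock: 3.78
eef_pos: [0.6004, 0.1166, 0.0842]
ee_rot: [0.223, 0.975, 0.0, 0.0]
contact_force: [0.7, -1.2, -0.6]
gripper_width: -0.007
finger_force: 0.0
```

>>> send_rows([
  {"delta_pos":[0,0,0.1],"delta_rot":[0,0,0],"gripper":-1},
  {"delta_pos":[0,0,0.2],"delta_rot":[0,0,0],"gripper":-1},
])

```text
clock: 4.03
eef_pos: [0.6004, 0.1165, 0.0822]
ee_rot: [0.223, 0.975, 0.0, -0.0]
contact_force: [-0.9, 0.3, -0.0]
gripper_width: 0.001
finger_force: 0.0
```

>>> send_rows([
  {"delta_pos":[0,0,0.1],"delta_rot":[0,0,0],"gripper":-1},
])

```text
clock: 4.15
eef_pos: [0.6004, 0.1165, 0.0812]
ee_rot: [0.223, 0.975, -0.0, -0.0]
contact_force: [-0.5, 0.5, 0.1]
gripper_width: 0.001
finger_force: 0.0
```

>>> send_rows([
  {"delta_pos":[0,0,0.1],"delta_rot":[0,0,0],"gripper":-1},
])

```text
clock: 4.28
eef_pos: [0.6004, 0.1166, 0.0802]
ee_rot: [0.223, 0.975, 0.0, -0.0]
contact_force: [0.5, -0.4, -0.0]
gripper_width: -0.001
finger_force: 0.0
```

>>> send_rows([
  {"delta_pos":[0,0,0.05],"delta_rot":[0,0,0],"gripper":-1},
])

```text
clock: 4.4
eef_pos: [0.6005, 0.1166, 0.0801]
ee_rot: [0.223, 0.975, 0.0, 0.0]
contact_force: [-2.1, -0.6, 7.1]
gripper_width: -0.005
finger_force: 4.0
```

Contact at about 7 N; rest here.

>>> send_rows([
  {"delta_pos":[0,0,0],"delta_rot":[0,0,0],"gripper":-1},
  {"delta_pos":[0,0,0],"delta_rot":[0,0,0],"gripper":-1},
  {"delta_pos":[0,0,0],"delta_rot":[0,0,0],"gripper":-1},
  {"delta_pos":[0,0,0],"delta_rot":[0,0,0],"gripper":-1},
])

```text
clock: 4.9
eef_pos: [0.6004, 0.1166, 0.0801]
ee_rot: [0.223, 0.975, 0.0, 0.0]
contact_force: [-1.2, -0.0, 4.8]
gripper_width: -0.001
finger_force: 2.7
```

>>> send_rows([
  {"delta_pos":[0,0,0],"delta_rot":[0,0,0],"gripper":-1},
  {"delta_pos":[0,0,0],"delta_rot":[0,0,0],"gripper":-1},
  {"delta_pos":[0,0,0],"delta_rot":[0,0,0],"gripper":-1},
  {"delta_pos":[0,0,0],"delta_rot":[0,0,0],"gripper":-1},
])

```text
clock: 5.4
eef_pos: [0.6004, 0.1166, 0.0801]
ee_rot: [0.223, 0.975, 0.0, 0.0]
contact_force: [-2.4, -0.8, 5.9]
gripper_width: -0.003
finger_force: 2.7
```

>>> send_rows([
  {"delta_pos":[0,0,-0.5],"delta_rot":[0,0,0],"gripper":-1},
  {"delta_pos":[0,0,-2],"delta_rot":[0,0,0],"gripper":-1},
  {"delta_pos":[0,0,-4],"delta_rot":[0,0,0],"gripper":-1},
  {"delta_pos":[0,0,-5],"delta_rot":[0,0,0],"gripper":-1},
  {"delta_pos":[0,0,-5],"delta_rot":[0,0,0],"gripper":-1},
])

```text
clock: 6.02
eef_pos: [0.6012, 0.1167, 0.1312]
ee_rot: [0.223, 0.975, 0.0, 0.001]
contact_force: [0.0, -0.3, -0.5]
gripper_width: -0.003
finger_force: 0.0
```

>>> send_rows([
  {"delta_pos":[3,0.6,0],"delta_rot":[0,0,0],"gripper":-1},
  {"delta_pos":[7,1.4,0],"delta_rot":[0,0,0],"gripper":-1},
  {"delta_pos":[11,2.1,0],"delta_rot":[0,0,0],"gripper":-1},
  {"delta_pos":[13.2,2.5,0],"delta_rot":[0,0,0],"gripper":-1},
  {"delta_pos":[13.2,2.5,0],"delta_rot":[0,0,0],"gripper":-1},
])

```text
clock: 6.65
eef_pos: [0.4916, 0.197, 0.1297]
ee_rot: [0.222, 0.975, -0.0, -0.0]
contact_force: [-0.2, -1.1, 0.0]
gripper_width: 0.001
finger_force: 0.0
```

>>> send_rows([
  {"delta_pos":[0,0,1.3],"delta_rot":[0,0,0],"gripper":-1},
  {"delta_pos":[0,0,2.6],"delta_rot":[0,0,0],"gripper":-1},
  {"delta_pos":[0,0,3.4],"delta_rot":[0,0,0],"gripper":-1},
  {"delta_pos":[0,0,3.8],"delta_rot":[0,0,0],"gripper":-1},
  {"delta_pos":[0,0,3.8],"delta_rot":[0,0,0],"gripper":-1},
])

```text
clock: 7.28
eef_pos: [0.4923, 0.1963, 0.0914]
ee_rot: [0.223, 0.975, -0.0, -0.0]
contact_force: [0.7, 0.3, 0.7]
gripper_width: -0.001
finger_force: 0.0
```

```bash
python3 - <<'E'
from cell import robot
import cv2
s=robot.snapshot("scene"); cv2.imwrite("pics/c2.png",cv2.resize(s["color"][180:400,240:500],None,fx=2.3,fy=2.3))
E
```

```text
(no output)
```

View pics/c2.png

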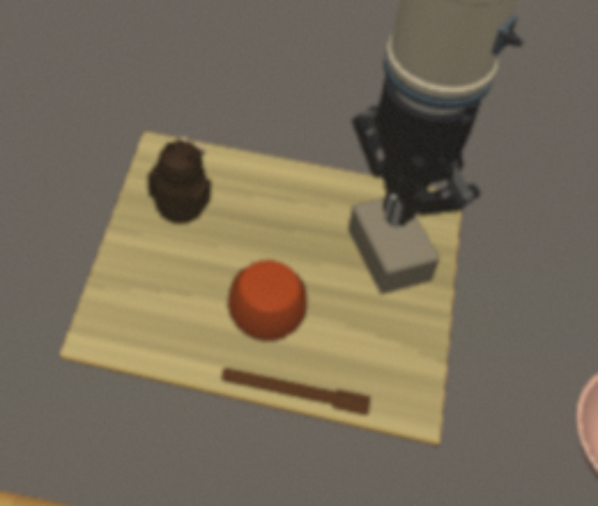

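The fingertips (crop about (395,220)) are just above the middle of the brick top, about (393,232). The round piece has not moved.

>>> send_rows([
  {"delta_pos":[0,0,0.2],"delta_rot":[0,0,0],"gripper":-1},
  {"delta_pos":[0,0,0.4],"delta_rot":[0,0,0],"gripper":-1},
  {"delta_pos":[0,0,0.6],"delta_rot":[0,0,0],"gripper":-1},
  {"delta_pos":[0,0,0.8],"delta_rot":[0,0,0],"gripper":-1},
  {"delta_pos":[0,0,0.9],"delta_rot":[0,0,0],"gripper":-1},
])

```text
clock: 7.95
eef_pos: [0.4923, 0.1964, 0.0826]
ee_rot: [0.223, 0.975, -0.0, -0.0]
contact_force: [-0.3, 0.0, 0.5]
gripper_width: 0.001
finger_force: 0.0
```

>>> send_rows([
  {"delta_pos":[0,0,0.1],"delta_rot":[0,0,0],"gripper":-1},
  {"delta_pos":[0,0,0.2],"delta_rot":[0,0,0],"gripper":-1},
  {"delta_pos":[0,0,0.3],"delta_rot":[0,0,0],"gripper":-1},
  {"delta_pos":[0,0,0.4],"delta_rot":[0,0,0],"gripper":-1},
])

```text
clock: 8.45
eef_pos: [0.4924, 0.1964, 0.0787]
ee_rot: [0.223, 0.975, 0.0, 0.0]
contact_force: [0.3, -0.1, -0.1]
gripper_width: -0.001
finger_force: 0.0
```

>>> send_rows([
  {"delta_pos":[0,0,0.1],"delta_rot":[0,0,0],"gripper":-1},
  {"delta_pos":[0,0,0.2],"delta_rot":[0,0,0],"gripper":-1},
])

```text
clock: 8.7
eef_pos: [0.4924, 0.1964, 0.0767]
ee_rot: [0.223, 0.975, -0.0, -0.0]
contact_force: [0.2, -0.6, 0.1]
gripper_width: -0.0
finger_force: 0.0
```

>>> send_rows([
  {"delta_pos":[0,0,0.1],"delta_rot":[0,0,0],"gripper":-1},
])

```text
clock: 8.82
eef_pos: [0.4924, 0.1965, 0.0757]
ee_rot: [0.223, 0.975, -0.0, -0.0]
contact_force: [0.2, 0.7, 0.0]
gripper_width: -0.0
finger_force: 0.0
```

>>> send_rows([
  {"delta_pos":[0,0,0.08],"delta_rot":[0,0,0],"gripper":-1},
])

```text
clock: 8.95
eef_pos: [0.4924, 0.1965, 0.075]
ee_rot: [0.223, 0.975, -0.0, -0.0]
contact_force: [-3.8, -0.7, 12.0]
gripper_width: -0.002
finger_force: 6.0
```

>>> send_rows([
  {"delta_pos":[0,0,-0.01],"delta_rot":[0,0,0],"gripper":-1},
  {"delta_pos":[0,0,-0.01],"delta_rot":[0,0,0],"gripper":-1},
  {"delta_pos":[0,0,-0.01],"delta_rot":[0,0,0],"gripper":-1},
  {"delta_pos":[0,0,-0.01],"delta_rot":[0,0,0],"gripper":-1},
])

```text
clock: 9.45
eef_pos: [0.4924, 0.1965, 0.0751]
ee_rot: [0.223, 0.975, 0.0, 0.0]
contact_force: [0.2, 0.3, 0.9]
gripper_width: -0.003
finger_force: 0.4
```

>>> send_rows([
  {"delta_pos":[0,0,0],"delta_rot":[0,0,0],"gripper":-1},
  {"delta_pos":[0,0,0],"delta_rot":[0,0,0],"gripper":-1},
  {"delta_pos":[0,0,0],"delta_rot":[0,0,0],"gripper":-1},
  {"delta_pos":[0,0,0],"delta_rot":[0,0,0],"gripper":-1},
])

```text
clock: 9.95
eef_pos: [0.4924, 0.1965, 0.0751]
ee_rot: [0.223, 0.975, 0.0, 0.0]
contact_force: [-0.1, 0.9, 0.4]
gripper_width: -0.002
finger_force: 0.5
```

Contact is now marginal at about 0.5–1 N, so I press a hair more and rest.

>>> send_rows([
  {"delta_pos":[0,0,0.01],"delta_rot":[0,0,0],"gripper":-1},
  {"delta_pos":[0,0,0.01],"delta_rot":[0,0,0],"gripper":-1},
  {"delta_pos":[0,0,0.01],"delta_rot":[0,0,0],"gripper":-1},
  {"delta_pos":[0,0,0.01],"delta_rot":[0,0,0],"gripper":-1},
])

```text
clock: 10.45
eef_pos: [0.4924, 0.1965, 0.0751]
ee_rot: [0.223, 0.975, 0.0, 0.0]
contact_force: [-1.0, -0.5, 3.5]
gripper_width: -0.0
finger_force: 2.2
```

>>> send_rows([
  {"delta_pos":[0,0,0],"delta_rot":[0,0,0],"gripper":-1},
  {"delta_pos":[0,0,0],"delta_rot":[0,0,0],"gripper":-1},
  {"delta_pos":[0,0,0],"delta_rot":[0,0,0],"gripper":-1},
  {"delta_pos":[0,0,0],"delta_rot":[0,0,0],"gripper":-1},
])

```text
clock: 10.95
eef_pos: [0.4924, 0.1965, 0.0751]
ee_rot: [0.223, 0.975, 0.0, 0.0]
contact_force: [-0.5, -0.2, 4.9]
gripper_width: 0.001
finger_force: 2.6
```

>>> send_rows([
  {"delta_pos":[0,0,-0.5],"delta_rot":[0,0,0],"gripper":-1},
  {"delta_pos":[0,0,-3],"delta_rot":[0,0,0],"gripper":-1},
  {"delta_pos":[0,0,-7],"delta_rot":[0,0,0],"gripper":-1},
  {"delta_pos":[0,0,-12],"delta_rot":[0,0,0],"gripper":-1},
  {"delta_pos":[0,0,-16],"delta_rot":[0,0,0],"gripper":-1},
])

```text
clock: 11.58
eef_pos: [0.4924, 0.1965, 0.2369]
ee_rot: [0.223, 0.975, 0.0, 0.0]
contact_force: [0.6, -0.5, 0.4]
gripper_width: -0.002
finger_force: 0.0
```

>>> send_rows([
  {"delta_pos":[0,0,-2],"delta_rot":[0,0,0],"gripper":-1},
  {"delta_pos":[0,0,-2],"delta_rot":[0,0,0],"gripper":-1},
  {"delta_pos":[0,0,-2],"delta_rot":[0,0,0],"gripper":-1},
])

```text
clock: 11.95
eef_pos: [0.4918, 0.1962, 0.2539]
ee_rot: [0.223, 0.975, -0.0, -0.001]
contact_force: [0.0, -0.5, -0.4]
gripper_width: -0.004
finger_force: 0.0
```

```bash
python3 - <<'E'
from cell import robot
print(robot.get_obs()["eef_pos"]); print(robot.close_job())
E
```

```text
[0.49179415 0.19621614 0.253901  ]
the job is handed in; nothing more can be done
None
```

The fingertips rested about a second on the round piece (about 5–7 N) and about two on the brick (12 N at first touch, then about 0.5–5 N), the hand was withdrawn to about 0.25 m, and the job is handed in; no verdict came back.

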